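# Pop the chip hatch of the key-cutting machine

### The job

The chip tray under the wider of the two push-push hatches on the key-cutting machine's deck needs emptying. Push the little white carton that was left on that hatch straight back, wholly off the hatch onto the flat deck behind its hinge and still standing; then press the front edge of the hatch down once, let it pop up, and make sure that it stays open with nothing touching it. Do not lift or tip the carton, leave the narrow hatch shut, and leave all the other things where they are.

Things in the scene. Friction and masses are not known exactly. Their poses are not given: they have to be found in the camera images.
- machine: grey key-cutting machine, fixed. Origin under the middle of its low deck (top 60 mm up); +x to its back, +y to its cutter head. Hatch blocks in front at x = -45 mm, y = +59 and -59 mm, either way round; behind them a flat strip of deck, x +5 to +125 mm, y -118 to +118 mm, with an 11 mm high stop lip at its back. Cutter head at y = +123 to +233 mm, up to 131 mm above the bench.
- chip: fixed block with the wider hatch, 100 mm (x) by 116 mm (y) by 60 mm high, axes as the machine's. Origin under its centre. Its hatch covers x from -35 to +35 mm, y from -40 to +40 mm; the hinge runs along y at x = +35 mm.
- chip_hatch (a joint): angle of the wider hatch (rad): 0 latched shut, 1.1 popped open, -0.10 pressed fully down. Push-push latch: pressed at its mark it sinks 5 mm against a spring (about 4 N, a little more if pressed fast) to a firm stop; let go from there (4 mm is just enough) and it swings open, up and back. Pushing the open hatch all the way down again latches it shut.
- chip_press (a point): shallow round mark 16 mm across on top of the wider hatch, 12 mm behind the middle of its front (free) edge: where to press. It moves with the hatch; shut, it is 61.5 mm above the bench, at x = -23 mm of the block. The hatch is an aluminium plate 70 mm (x) by 80 mm (y), 4 mm thick, 1.5 mm proud of the deck.
- fuse: fixed block with the narrow hatch, built and oriented like the other; its hatch is 70 mm (x) by 40 mm (y). Origin under its centre.
- fuse_hatch (a joint): angle of the narrow hatch, same latch and values as the wider one; must stay shut.
- carton: loose white lock-cylinder carton standing on the wider hatch, 40 mm (x) by 55 mm (y) by 45 mm high, about 100 g. Origin at the centre of its underside, z up.
- padlock: brass padlock with a steel shackle, 22 by 45 mm, 62 mm high, standing on the rear deck strip behind the narrow hatch. Origin under its centre.
- oilcan: white oil can on the bench, 52 mm across, 150 mm high. Origin under its centre.
- mug: white mug on the bench to the right of the machine, 80 mm across, 90 mm high. Origin under its centre.
- driver: screwdriver with a black handle lying on the bench.
- cylinder: brass lock cylinder standing on the bench in front of the machine, 38 mm across, 36 mm high. Origin under its centre.
- blankbin: open black bin of brass key blanks on the bench, 130 by 100 mm, 60 mm high. Origin under its centre.
There are look-alikes about, which are no part of the job. What is shaped like the carton but blue is not meant.

How it is judged:
On the way, in this order (a step that is already met when the one before it is completed fails the run):
1. the carton stands on the deck behind the hinge, wholly clear of the hatch, which is still shut (x of carton in the frame of chip above 0.053 m and angle between carton's own z axis and vertical below 0.2 rad and height (world z) of carton between 0.055 and 0.067 m and value of joint chip_hatch below 0.04 rad), for 0.2 s.
2. the wider hatch has popped up and stays open for a second with no finger on it (x of carton in the frame of chip above 0.053 m and angle between carton's own z axis and vertical below 0.2 rad and height (world z) of carton between 0.055 and 0.067 m and value of joint chip_hatch above 0.95 rad and contact force between the fingers and chip below 0.2 N), for 1 s.
At the end, for the whole second after the job is handed in: The wider hatch stands open (over 0.95 rad) and still with nothing touching it; the carton stands upright (within 0.2 rad) and still on the rear deck, its centre over 53 mm behind the hatch block's centre (18 mm behind the hinge); the narrow hatch is shut (under 0.04 rad) (all of step 2 and value of joint fuse_hatch below 0.04 rad and linear speed of carton below 0.01 m/s and velocity of joint chip_hatch below 0.1 rad/s).
It fails at once if the carton is lifted over 20 mm or falls off the machine (height (world z) of carton above 0.082 m or height (world z) of carton below 0.045 m).
It fails at once if the carton is tipped (angle between carton's own z axis and vertical above 0.6 rad).
It fails at once if the narrow hatch is opened (value of joint fuse_hatch above 0.15 rad).
It fails at once if any of the other things is moved over 30 mm (distance of any of padlock, oilcan, mug, driver, cylinder, blankbin from where it was at the start of the episode above 0.03 m).
It also fails if it takes over 48 s, if anything falls off the work surface, if the arm or the gripper's body presses on something with over 40 N, if the wrist force passes 120 N, or if a joint passes its speed limit or range.

### The arm

A 6-joint arm with a two-finger parallel gripper is mounted at the origin on the work surface. World frame = base frame: x ahead of the robot, y to its left, z up, the work surface at z = 0. Lengths are in m, angles in rad, forces in N, time in s.
With the tool pointing down it reaches from about 0.325 to 0.85 m from the base axis. Payload 4.4 kg.
Tool frame: the origin (TCP) lies midway between the tips of the shut fingers; the grasp point (between the pads) lies 19 mm behind it; z points along the fingers, y is the line along which they close (so a half turn about z gives the same grasp; the last joint's range is limited). The gripper opens to 94 mm and grips with 3 to 60 N. Pads are 16 mm wide; open, the fingers measure 119 mm over their backs; the gripper's body (75 mm by 177 mm) begins 78 mm behind the grasp point.
Start: joints at [-1.298, 0.207, 1.542, -0, 1.393, -0.15], TCP at [0.236, -0.524, 0.175] pointing down, gripper open.
Joint ranges: [-2.73, 2.73], [-0.86, 2.22], [0.23, 2.46], [-1.11, 4.25], [0.08, 2.63], [-2.82, 2.82]. Speed limits (rad/s): [2.79, 2.79, 3.14, 3.14, 3.14, 3.14].

### API

Orientations are given as a unit quaternion [w, x, y, z].
In Python, from bench import arm gives the robot as it stands.
- The arm moves only by the tool carry_out, never from a script. Its argument "motion" is a list of rows, each a list of 7 numbers: the shift along the tool's x, y, z each as a share of 80 mm, from -1 to 1, then the turn, a rotation vector about the tool's x, y, z each as a share of 90 degrees, from -1 to 1, then the closure, from -1 (fully open) to 1 (shut), so that 0 is half open. In form: [[dx, dy, dz, wx, wy, wz, jaw], ...]. A call has 1 to 12 rows; each row is the pose to reach, as a shift and turn from the pose commanded when the call began, along the tool's axes at that moment; what a row does not reach only later rows make up. A row lasts 1/10 s, in which the tool goes at most 50 mm and 8.59 degrees, less where a joint would pass 70% of its speed; a pose out of reach is approached as far as the arm can. A call with a number of a shift or a turn outside -1 to 1 is refused whole. A call with a gripper value outside its range is refused whole. The fingers move at their own pace and stop on an object; the grip force is fixed at half the most. Time passes only in rows, so rows that repeat a pose let the fingers close. It gives the time, the measured TCP pose, the force, the opening and the grip force at its end, in the units of the state.
- arm.get_obs(): the state, without advancing time (a new reading comes with each control period).
- arm.grab_frame(name): name is "side" or "top"; returns a dict with "color" (384x512x3 uint8, red, green, blue), "fx", "fy", "cx", "cy" (pixels), "dist_coeffs" ([k1, k2, p1, p2, k3] as OpenCV has them; the pictures are not rectified), "camera_from_world" (4x4, takes a point from world to camera coordinates). Camera axes: x right, y up, looking along -z (the intrinsics and any distortion apply to the point x, -y, -z); pixel columns grow to the right and rows downward; lengths in m; the calibration is good to about 2 mm. A picture is of the moment at which its call begins. There is no depth.
- arm.finish_job(): hands the job in; it is judged then, once.
The state is a dict: "time_s": time; "joint_pos": joint angles; "qd": joint speeds; "effort": joint torques, N m; "ee_pos": TCP position; "orientation": TCP orientation; "ft_force": force on the tool from outside, world axes, zero at the start; "torque": the same for the moment, N m; "finger_gap": finger opening in m; "finger_force": force on a finger pad.
Only numpy, scipy, OpenCV 4.12 (cv2) and the standard library are available. Lean on these libraries where they do the work, as an engineer would, in place of code of your own. Each camera call takes 0.05 s, during which the arm holds its last target. There are 200 camera calls.

## Working session

There is one attempt and no reset: what is moved stays moved. The work goes in short steps, Python scripts to look and compute and a tool call to move; the robot and the scene stay as the last step left them, time stands still between calls to the robot, and variables do not carry over. Pictures are saved under pics/ and viewed, at most 10 in all, crops included, and the job is handed in when it is done.

Besides the shell and the picture viewer there is one more tool, called after "Request:" by a JSON object that holds its "fn" and its "kwargs". carry_out: Moves the arm, as the interface text tells. Its arguments: {"type":"object","properties":{"motion":{"type":"array"}},"required":["motion"]}

```bash
mkdir -p pics
cat > h.py <<'E'
import numpy as np, cv2
from bench import arm
def grab(n,f):
    d=arm.grab_frame(n); cv2.imwrite(f,d["color"][:,:,::-1]); 
    np.savez(f+".npz",K=np.array([[d["fx"],0,d["cx"]],[0,d["fy"],d["cy"]],[0,0,1]]),D=np.array(d["dist_coeffs"]),T=np.array(d["camera_from_world"])); return d
def w(f,px,z):
    c=np.load(f+".npz"); p=cv2.undistortPoints(np.array(px,float).reshape(-1,1,2),c["K"],c["D"])[:,0]
    T=c["T"]; R=T[:3,:3]; o=-R.T@T[:3,3]
    r=np.c_[p[:,0],-p[:,1],-np.ones(len(p))]@R
    z=np.broadcast_to(z,len(p)); return o+r*((z-o[2])/r[:,2])[:,None]
def proj(f,P):
    c=np.load(f+".npz");T=c["T"];q=np.atleast_2d(P)@T[:3,:3].T+T[:3,3]; q=q*[1,-1,-1]
    return cv2.projectPoints(q,np.zeros(3),np.zeros(3),c["K"],c["D"])[0][:,0]
E
python3 - <<'E'
from h import *
a=grab("top","pics/top.png");b=grab("side","pics/side.png")
for n in("top","side"):
    i=cv2.imread(f"pics/{n}.png"); cv2.imwrite(f"pics/{n}2.png",cv2.resize(i,(800,600),interpolation=cv2.INTER_CUBIC))
o=arm.get_obs();print(o)
E
```

```text
{'time_s': 0.1, 'joint_pos': array([-1.29749341e+00,  2.07356993e-01,  1.54278068e+00, -1.66681199e-05,
        1.39353539e+00, -1.50464486e-01]), 'qd': array([-0.00016274, -0.00081991, -0.00418481, -0.00079736, -0.00084372,
       -0.00038857]), 'effort': array([-1.77048256e-03, -3.71868861e+01, -2.82293630e+01,  6.99461857e-02,
        3.11468309e-02, -3.60186914e-05]), 'ee_pos': array([ 0.23622452, -0.52336474,  0.17410883]), 'orientation': array([-1.03774116e-03,  9.77635664e-01,  2.10303180e-01, -7.20349456e-05]), 'ft_force': array([-0.69847607, -0.28986597, -0.30245711]), 'torque': array([ 0.01479826, -0.01247701,  0.02235843]), 'finger_force': 0.0, 'finger_gap': 0.09371210219280691}
```

View pics/top2.png

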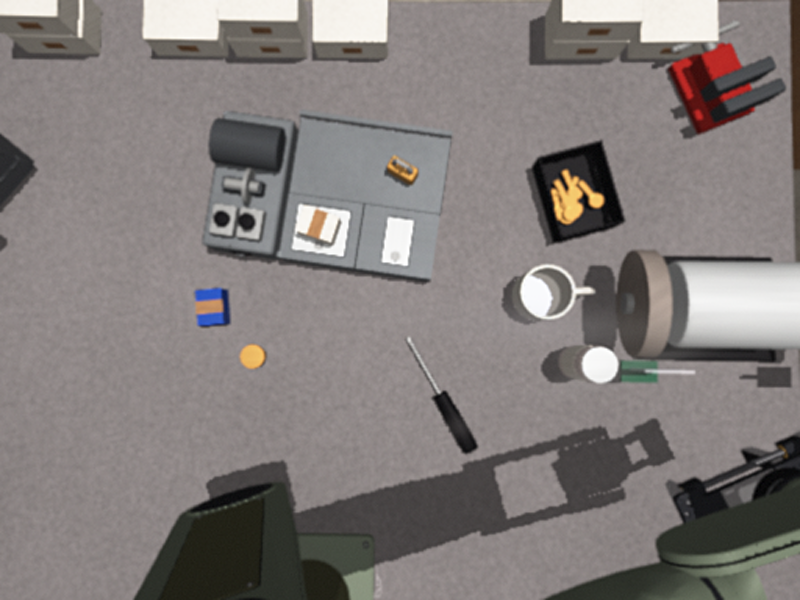

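View pics/side2.png

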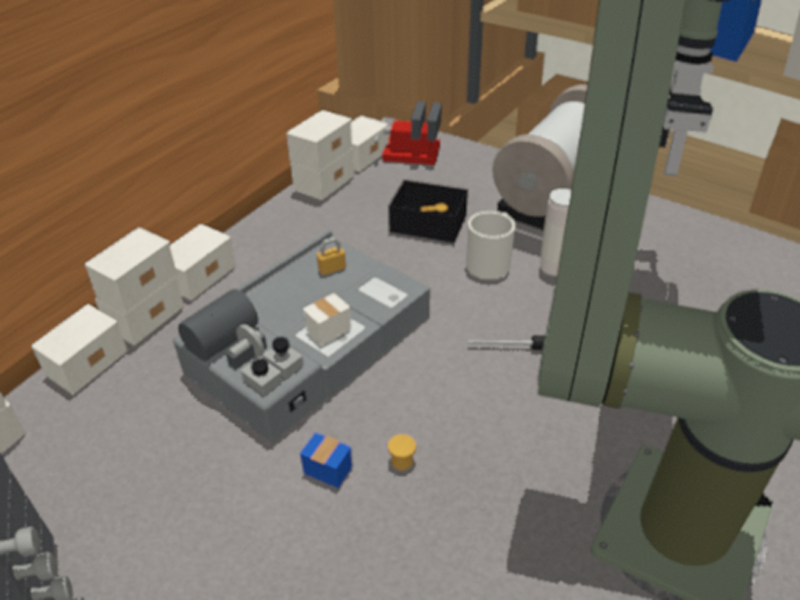

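The top view shows the machine with two white hatches. The wide one is at about (321,229) on the left, with a white carton (brown tape) on it. The narrow one is at (397,240). The carton-shaped candidates are the white one at (318,227), the blue one at (211,307) on the bench, and the white stacked boxes along the back. Only the first stands on the wide hatch. I'll confirm it in a crop.

Run:
```python
from h import *
i=cv2.imread("pics/top.png")[65:190,125:295]; cv2.imwrite("pics/c1.png",cv2.resize(i,None,fx=4.7,fy=4.7,interpolation=cv2.INTER_CUBIC))
f="pics/top.png"; s=512/800
print(w(f,np.array([[302,116],[451,136],[431,280],[278,258],[364,205]])*s,.06).round(4))
```

```text
[[ 0.7382  0.0226  0.06  ]
 [ 0.709  -0.2073  0.06  ]
 [ 0.4866 -0.1788  0.06  ]
 [ 0.5174  0.0542  0.06  ]
 [ 0.6005 -0.0753  0.06  ]]
```

View pics/c1.png

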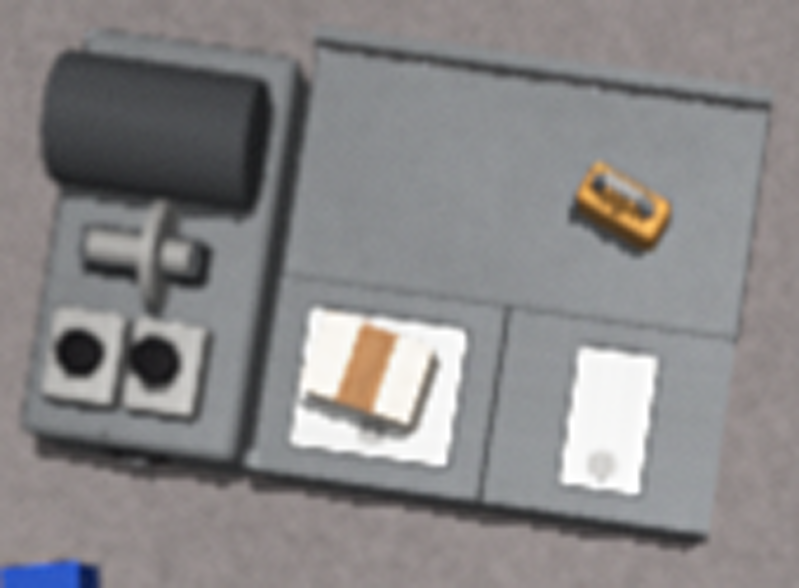

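The crop confirms it: the white carton with brown tape stands on the wide (left) hatch. It is yawed a little, and the press mark at (372,432) is partly hidden below its front edge. The narrow hatch at (608,420) is clear.

Run:
```python
from h import *
f="pics/top.png"
t=lambda p:(np.array(p,float)+.5)/4.7-.5+[125,65]
H=w(f,t([[308,308],[467,325],[450,467],[290,448]]),.0615)
print(H.round(4),H.mean(0)); 
for a in range(4): print(np.linalg.norm(H[a]-H[a-1]))
e=H[0]-H[3]+H[1]-H[2]; print("yaw from x",np.degrees(np.arctan2(e[1],e[0])))
C=w(f,t([[310,312],[437,345],[412,418],[305,393]]),.1065)
print("carton top",C.round(4),C.mean(0))
for a in range(4): print(np.linalg.norm(C[a]-C[a-1]))
e=C[0]-C[1]+C[3]-C[2]; print("carton yaw",np.degrees(np.arctan2(-e[0],e[1])))
# machine yaw from deck corners
M=np.array([[.7382,.0226],[.709,-.2073],[.4866,-.1788],[.5174,.0542]])
e=M[0]-M[1]+M[3]-M[2];print("deck yaw",np.degrees(np.arctan2(-e[0],e[1])), np.linalg.norm(M[0]-M[1]),np.linalg.norm(M[0]-M[3]))
print("front mid base",w(f,t([[412,432],[305,403]]),.0615))
i=cv2.imread("pics/side.png")[130:300,100:290]; cv2.imwrite("pics/c2.png",cv2.resize(i,None,fx=3.5,fy=3.5,interpolation=cv2.INTER_CUBIC))
```

```text
[[ 0.6016  0.0269  0.0615]
 [ 0.5938 -0.054   0.0615]
 [ 0.5212 -0.0468  0.0615]
 [ 0.5299  0.0343  0.0615]] [ 0.56161105 -0.00989387  0.0615    ]
0.07209725693409426
0.08133336846176194
0.07299009784559886
0.081550611593186
yaw from x -5.799346920686643
carton top [[ 0.5908  0.0187  0.1065]
 [ 0.5754 -0.0434  0.1065]
 [ 0.5395 -0.032   0.1065]
 [ 0.5511  0.0202  0.1065]] [ 0.56418185 -0.00911382  0.1065    ]
0.03980846935775508
0.06402153710724781
0.037670641121856245
0.05344885028146544
carton yaw -13.343160628447523
deck yaw -7.3853668714401834 0.2317469525150223 0.2230497702307716
front mid base [[ 0.53875961 -0.02720348  0.0615    ]
 [ 0.55291064  0.02728904  0.0615    ]]
```

View pics/c2.png

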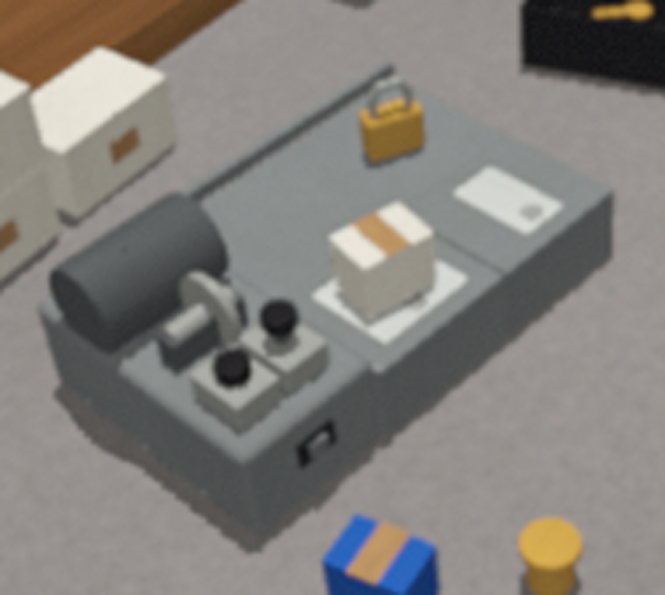

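The side crop agrees: the carton's bottom front edge runs (375,318)–(434,278), and its top corners are at (330,240), (372,268), (434,235) and (396,205). I'll take a fix from these and work out the approach.

```bash
cat >> h.py <<'E'
from scipy.spatial.transform import Rotation as Ro
def rel(target, yaw=None, cur=None):
    o=arm.get_obs(); q=o["orientation"]; R=Ro.from_quat([q[1],q[2],q[3],q[0]])
    d=R.inv().apply(np.array(target)-o["ee_pos"]); print("pos",o["ee_pos"].round(4),"shift shares",(d/.08).round(3),"mm",(d*1e3).round(1))
    if yaw is not None:
        a=np.radians(yaw); T=Ro.from_matrix(np.array([[np.cos(a),np.sin(a),0],[np.sin(a),-np.cos(a),0],[0,0,-1]]))
        print("turn",((R.inv()*T).as_rotvec()/(np.pi/2)).round(3))
E
python3 - <<'E'
from h import *
f="pics/side.png"; t=lambda p:(np.array(p,float)+.5)/3.5-.5+[100,130]
th=np.radians(-7); u=np.array([np.cos(th),np.sin(th)]);v=np.array([-u[1],u[0]])
H=w(f,t([[313,293],[390,342],[467,283]]),.0615); c=(H[0]+H[2])/2; print("hatch",H.round(4),"c",c)
print([np.linalg.norm(H[k]-H[k+1]) for k in(0,1)])
cc=np.array([.5616,-.0099])
B=w(f,t([[375,318],[434,278]]),.0615)[:,:2]; T=w(f,t([[330,240],[372,268],[434,235],[396,205]]),.1065)[:,:2]
for P in(B,T): print(P.round(4),"chip:",np.c_[(P-c[:2])@u,(P-c[:2])@v].round(4))
print([np.linalg.norm(T[k]-T[k-1]) for k in range(4)],np.linalg.norm(B[0]-B[1]))
rel([.512,-.004,.20],-7)
E
```

```text
hatch [[ 0.5982  0.024   0.0615]
 [ 0.5272  0.0332  0.0615]
 [ 0.5172 -0.0386  0.0615]] c [ 0.55766024 -0.00728242  0.0615    ]
[np.float64(0.07154961825978738), np.float64(0.07249505775791605)]
[[ 0.5488  0.0208]
 [ 0.5386 -0.0308]] chip: [[-0.0123  0.0268]
 [-0.016  -0.0257]]
[[ 0.5861  0.0139]
 [ 0.5466  0.0207]
 [ 0.5319 -0.0259]
 [ 0.5708 -0.0369]] chip: [[ 0.0256  0.0245]
 [-0.0143  0.0264]
 [-0.0233 -0.0216]
 [ 0.0167 -0.0278]]
[np.float64(0.05301412460560851), np.float64(0.0399934664304281), np.float64(0.04883305407240017), np.float64(0.040452701411914864)] 0.052632915569044834
pos [ 0.2362 -0.5234  0.1741] shift shares [ 5.812 -4.501 -0.313] mm [ 465.  -360.1  -25. ]
turn [-0.001  0.     0.348]
```

Request:
{"fn": "carry_out", "kwargs": {"motion": [[0.4,-0.3,-0.3,0,0,0.09,0.45],[0.8,-0.6,-0.3,0,0,0.18,0.45],[1,-0.8,-0.3,0,0,0.27,0.45],[1,-0.8,-0.3,0,0,0.348,0.45]]}}

```text
time_s: 0.5
ee_pos: [0.2841, -0.4298, 0.1988]
orientation: [-0.001, 0.998, -0.062, -0.0]
ft_force: [0.3, -0.3, 0.1]
finger_gap: 0.0655
finger_force: 0.0
```

```bash
python3 -c "
from h import *
rel([.512,-.004,.20],-7)"
```

```text
pos [ 0.2841 -0.4298  0.1988] shift shares [ 2.163e+00 -5.636e+00 -5.000e-03] mm [ 1.730e+02 -4.509e+02 -4.000e-01]
turn [-0.001  0.    -0.002]
```

Request:
{"fn": "carry_out", "kwargs": {"motion": [[0.25,-0.55,0,0,0,0,0.45],[0.4,-1,0,0,0,0,0.45]]}}

```text
time_s: 0.7
ee_pos: [0.325, -0.356, 0.1986]
orientation: [-0.001, 0.998, -0.062, -0.0]
ft_force: [0.7, -0.4, 0.8]
finger_gap: 0.0494
finger_force: 0.0
```

Request:
{"fn": "carry_out", "kwargs": {"motion": [[0.25,-0.55,0,0,0,0,0.45],[0.4,-1,0,0,0,0,0.45]]}}

```text
time_s: 0.9
ee_pos: [0.3668, -0.2798, 0.1987]
orientation: [-0.0, 0.998, -0.061, -0.0]
ft_force: [0.4, -0.0, 0.6]
finger_gap: 0.0335
finger_force: 0.0
```

Request:
{"fn": "carry_out", "kwargs": {"motion": [[0.25,-0.55,0,0,0,0,0.45],[0.4,-1,0,0,0,0,0.45]]}}

```text
time_s: 1.1
ee_pos: [0.4084, -0.2042, 0.1988]
orientation: [-0.0, 0.998, -0.061, -0.0]
ft_force: [-0.3, -0.2, -0.6]
finger_gap: 0.0258
finger_force: 0.0
```

Request:
{"fn": "carry_out", "kwargs": {"motion": [[0.25,-0.55,0,0,0,0,0.45],[0.4,-1,0,0,0,0,0.45]]}}

```text
time_s: 1.3
ee_pos: [0.4499, -0.1287, 0.1989]
orientation: [-0.0, 0.998, -0.061, -0.0]
ft_force: [0.2, 0.7, 0.4]
finger_gap: 0.0259
finger_force: 0.0
```

Request:
{"fn": "carry_out", "kwargs": {"motion": [[0.2,-0.55,0,0,0,0,0.45],[0.3,-1,0,0,0,0,0.45],[0.3,-1,0,0,0,0,0.45]]}}

```text
time_s: 1.6
ee_pos: [0.4834, -0.0506, 0.1986]
orientation: [-0.001, 0.998, -0.058, -0.0]
ft_force: [-0.3, -0.5, -0.1]
finger_gap: 0.0259
finger_force: 0.0
```

```bash
python3 -c "
from h import *
rel([.511,-.0035,.074],-7)"
```

```text
pos [ 0.4834 -0.0506  0.1986] shift shares [ 0.276 -0.622  1.559] mm [ 22.  -49.8 124.7]
turn [-0.001  0.001  0.003]
```

Request:
{"fn": "carry_out", "kwargs": {"motion": [[0.12,-0.35,0.3,0,0,0,0.45],[0.25,-0.62,0.7,0,0,0,0.45],[0.25,-0.62,1,0,0,0,0.45],[0.25,-0.62,1,0,0,0,0.45]]}}

```text
time_s: 2.0
ee_pos: [0.5048, -0.0074, 0.1148]
orientation: [-0.0, 0.998, -0.061, -0.005]
ft_force: [-0.7, -0.2, -0.5]
finger_gap: 0.026
finger_force: 0.0
```

Run:
```python
from h import *
rel([.511,-.0035,.074],-7)
grab("side","pics/s3.png");i=cv2.imread("pics/s3.png")[100:300,80:300]; cv2.imwrite("pics/c3.png",cv2.resize(i,None,fx=3,fy=3,interpolation=cv2.INTER_CUBIC))
```

```text
pos [ 0.5048 -0.0074  0.1148] shift shares [ 0.076 -0.058  0.51 ] mm [ 6.1 -4.7 40.8]
turn [-0.     0.006 -0.   ]
```

View pics/c3.png

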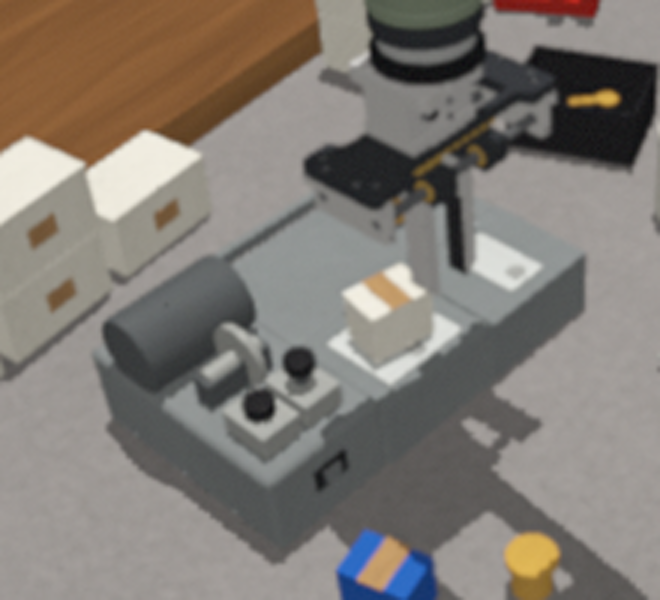

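Run:
```python
from h import *
o=arm.get_obs();print(o["ee_pos"],o["time_s"])
P=[o["ee_pos"],[.5616,-.0099,.0615],[.563,-.009,.1065],[.5616+.1,-.0099,.06],[.5616,-.0099+.1,.06]]
for f in("pics/side.png","pics/s3.png"): print((proj(f,P)-[80,100])*3)
print(np.abs(np.load("pics/side.png.npz")["T"]-np.load("pics/s3.png.npz")["T"]).max())
T=np.load("pics/side.png.npz")["T"];print("cam",-T[:3,:3].T@T[:3,3])
grab("top","pics/t4.png");i=cv2.imread("pics/t4.png")[45:205,105:315]; cv2.imwrite("pics/c4.png",cv2.resize(i,None,fx=3.5,fy=3.5,interpolation=cv2.INTER_CUBIC))
```

```text
[ 0.5066055  -0.00805709  0.11714595] 2.05
[[443.82314873 305.18308192]
 [391.211374   332.00281339]
 [384.49906674 288.41175077]
 [293.12768389 288.31839972]
 [309.56084074 411.99757245]]
[[443.82314873 305.18308192]
 [391.211374   332.00281339]
 [384.49906674 288.41175077]
 [293.12768389 288.31839972]
 [309.56084074 411.99757245]]
0.0
cam [0.04110341 0.58668727 0.79112316]
```

View pics/c4.png

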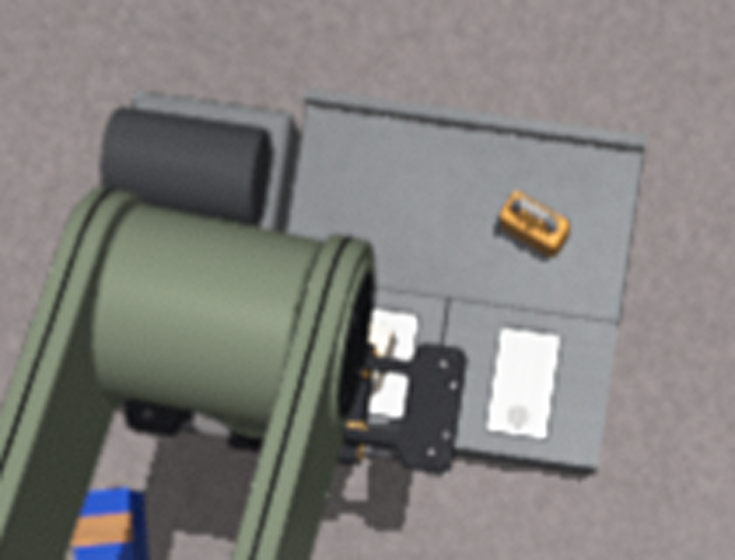

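The top view is mostly blocked by the arm. In the side view the fingers stand just in front of and to the right of the carton, with tips at about (425,293) and (465,272). That looks higher than the TCP projection at (444,305), so I'll go down gently and look again closer.

Request:
{"fn": "carry_out", "kwargs": {"motion": [[0.04,-0.05,0.2,0,0,0,0.45],[0.04,-0.05,0.4,0,0,0,0.45],[0.04,-0.05,0.48,0,0,0,0.45],[0.04,-0.05,0.48,0,0,0,0.45]]}}

```text
time_s: 2.5
ee_pos: [0.5125, -0.0049, 0.0812]
orientation: [0.0, 0.998, -0.062, 0.0]
ft_force: [-1.0, 0.3, 0.3]
finger_gap: 0.0259
finger_force: 0.0
```

Run:
```python
from h import *
rel([.511,-.0035,.074],-7)
grab("side","pics/s5.png");i=cv2.imread("pics/s5.png")[150:240,170:280]; cv2.imwrite("pics/c5.png",cv2.resize(i,None,fx=6.5,fy=6.5,interpolation=cv2.INTER_CUBIC))
o=arm.get_obs();print(o["ee_pos"],(proj("pics/s5.png",o["ee_pos"])-[170,150])*6.5)
```

```text
pos [ 0.5125 -0.0049  0.0812] shift shares [-0.021 -0.015  0.09 ] mm [-1.7 -1.2  7.2]
turn [ 0.    -0.    -0.001]
[ 0.5131033  -0.00486549  0.0817794 ] [[361.19236875 410.89297777]]
```

View pics/c5.png

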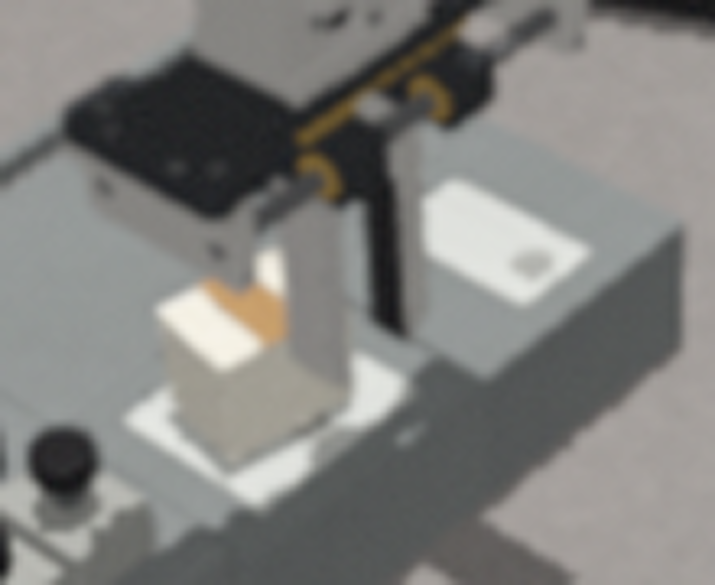

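The near finger now covers the carton's right front and the far finger ends at (395,335). The fingers are in front of the carton and there is no contact. I'll lower to just above the hatch and push.

Request:
{"fn": "carry_out", "kwargs": {"motion": [[0,0,0.1,0,0,0,0.45],[0,0,0.17,0,0,0,0.45],[0,0,0.17,0,0,0,0.45]]}}

```text
time_s: 2.85
ee_pos: [0.5117, -0.0041, 0.0664]
orientation: [-0.0, 0.998, -0.061, -0.001]
ft_force: [-0.3, 0.6, -0.6]
finger_gap: 0.0259
finger_force: 0.0
```

Request:
{"fn": "carry_out", "kwargs": {"motion": [[0.08,0,0,0,0,0,0.45],[0.14,0,0,0,0,0,0.45],[0.2,0,0,0,0,0,0.45],[0.26,0,0,0,0,0,0.45],[0.32,0,0,0,0,0,0.45],[0.38,0,0,0,0,0,0.45],[0.44,0,0,0,0,0,0.45],[0.5,0,0,0,0,0,0.45],[0.5,0,0,0,0,0,0.45]]}}

```text
time_s: 3.75
ee_pos: [0.5531, -0.0092, 0.0672]
orientation: [-0.0, 0.998, -0.061, 0.0]
ft_force: [0.5, -0.0, 0.3]
finger_gap: 0.026
finger_force: 0.1
```

Run:
```python
from h import *
o=arm.get_obs();print(o["ee_pos"],o["ft_force"])
grab("side","pics/s6.png");i=cv2.imread("pics/s6.png")[150:240,160:270]; cv2.imwrite("pics/c6.png",cv2.resize(i,None,fx=6.5,fy=6.5,interpolation=cv2.INTER_CUBIC))
print((proj("pics/s6.png",o["ee_pos"])-[160,150])*6.5)
```

```text
[ 0.55310661 -0.00917165  0.06723122] [ 0.49426707 -0.03302833  0.34047107]
[[344.19067342 392.43046162]]
```

View pics/c6.png

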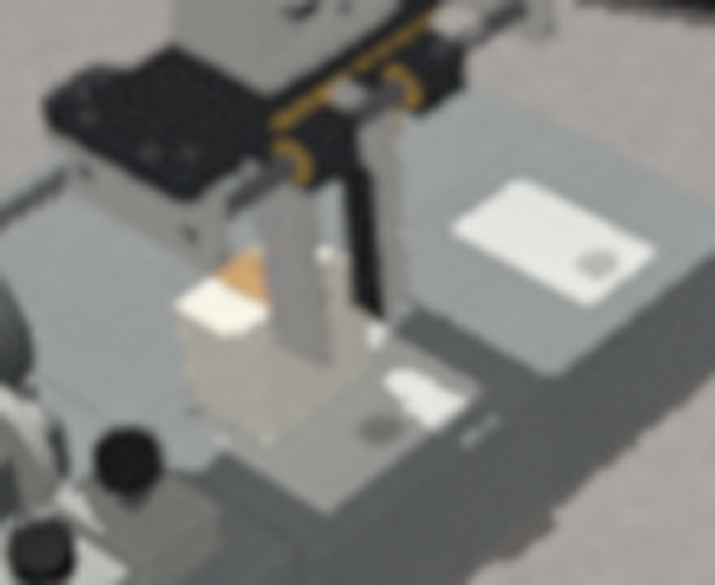

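The fingers bear on the carton's front face (near tip (305,365), far tip (385,315)), and the carton is standing and sliding squarely. The mark at (380,428) is now uncovered. I'll continue about 50 mm.

Request:
{"fn": "carry_out", "kwargs": {"motion": [[0.06,0,0,0,0,0,0.45],[0.12,0,0,0,0,0,0.45],[0.18,0,0,0,0,0,0.45],[0.24,0,0,0,0,0,0.45],[0.3,0,0,0,0,0,0.45],[0.36,0,0,0,0,0,0.45],[0.42,0,0,0,0,0,0.45],[0.48,0,0,0,0,0,0.45],[0.54,0,0,0,0,0,0.45],[0.6,0,0,0,0,0,0.45],[0.65,0,0,0,0,0,0.45],[0.65,0,0,0,0,0,0.45]]}}

```text
time_s: 5.0
ee_pos: [0.6046, -0.0156, 0.0672]
orientation: [0.0, 0.998, -0.061, 0.0]
ft_force: [-0.5, 0.9, -0.8]
finger_gap: 0.0258
finger_force: 0.1
```

Request:
{"fn": "carry_out", "kwargs": {"motion": [[-0.1,0,0,0,0,0,0.45],[-0.3,0,-0.3,0,0,0,0.45],[-0.6,0,-0.5,0,0,0,1],[-0.85,0,-0.5,0,0,0,1],[-0.85,0,-0.5,0,0,0,1],[-0.85,0,-0.5,0,0,0,1]]}}

```text
time_s: 5.6
ee_pos: [0.5362, -0.0071, 0.1072]
orientation: [0.0, 0.998, -0.061, 0.0]
ft_force: [0.4, 0.1, 0.7]
finger_gap: 0.0005
finger_force: 0.0
```

Run:
```python
from h import *
o=arm.get_obs();print(o["ee_pos"],o["ft_force"],o["finger_gap"])
grab("side","pics/s7.png");i=cv2.imread("pics/s7.png")[130:240,130:270]; cv2.imwrite("pics/c7.png",cv2.resize(i,None,fx=5.4,fy=5.4,interpolation=cv2.INTER_CUBIC))
print((proj("pics/s7.png",o["ee_pos"])-[130,130])*5.4)
```

```text
[ 0.53622681 -0.0070883   0.10722722] [0.38599991 0.10924269 0.69186498] 0.0005443213452076014
[[470.52717938 381.0483312 ]]
```

View pics/c7.png

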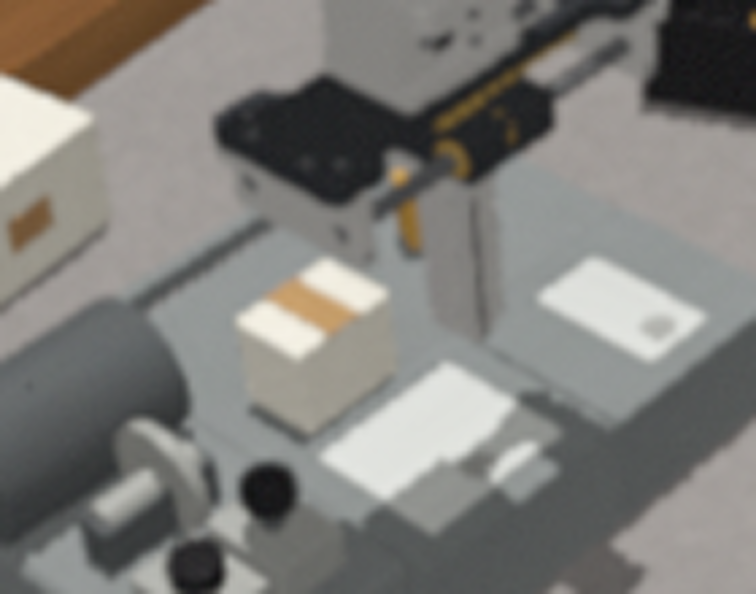

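The carton stands upright behind the hatch, its bottom front edge running (305,435)–(395,370). The hatch is fully uncovered, its back edge running (320,455)–(447,365), and the shut fingertips end at (472,337). I'll check the carton's position and the tip height.

Run:
```python
from h import *
f="pics/s7.png"; t=lambda p:(np.array(p,float)+.5)/5.4-.5+[130,130]
th=np.radians(-7); u=np.array([np.cos(th),np.sin(th)]);v=np.array([-u[1],u[0]]); c=np.array([.560,-.009])
ch=lambda P: np.c_[(P[:,:2]-c)@u,(P[:,:2]-c)@v].round(4)
print("carton bottom",ch(w(f,t([[305,435],[395,370]]),.06)))
print("carton top",ch(w(f,t([[237,323],[300,358],[389,294],[325,258]]),.105)))
print("hatch",ch(w(f,t([[320,455],[447,365]]),.0615)))
for z in(.107,.117,.127):print("tip",z,w(f,t([[472,337]]),z).round(4))
tt=np.append(c-.023*u,.1072); rel(tt,-7)
```

```text
carton bottom [[ 0.0485  0.0333]
 [ 0.0482 -0.022 ]]
carton top [[ 0.0838  0.0334]
 [ 0.0458  0.0319]
 [ 0.0464 -0.022 ]
 [ 0.0863 -0.0217]]
hatch [[ 0.033   0.0389]
 [ 0.0312 -0.038 ]]
tip 0.107 [[ 0.5542 -0.0308  0.107 ]]
tip 0.117 [[ 0.5467 -0.0218  0.117 ]]
tip 0.127 [[ 0.5392 -0.0128  0.127 ]]
pos [ 0.5366 -0.0072  0.1071] shift shares [ 0.005 -0.013 -0.001] mm [ 0.4 -1.  -0.1]
turn [ 0. -0. -0.]
```

The carton centre is about 67 mm behind the block centre, so step 1 is met. The TCP is over the mark. I'll press with force checks.

Request:
{"fn": "carry_out", "kwargs": {"motion": [[0,0,0.2,0,0,0,1],[0,0,0.4,0,0,0,1],[0,0,0.54,0,0,0,1],[0,0,0.54,0,0,0,1],[0,0,0.54,0,0,0,1]]}}

```text
time_s: 6.15
ee_pos: [0.5366, -0.0072, 0.0637]
orientation: [-0.0, 0.998, -0.061, -0.0]
ft_force: [-0.5, 0.5, 0.2]
finger_gap: 0.0007
finger_force: 0.0
```

Request:
{"fn": "carry_out", "kwargs": {"motion": [[0,0,0.03,0,0,0,1],[0,0,0.05,0,0,0,1],[0,0,0.05,0,0,0,1]]}}

```text
time_s: 6.45
ee_pos: [0.5366, -0.0072, 0.0602]
orientation: [0.0, 0.998, -0.061, 0.0]
ft_force: [-1.3, 0.0, 0.1]
finger_gap: 0.0006
finger_force: 0.0
```

Request:
{"fn": "carry_out", "kwargs": {"motion": [[0,0,0.03,0,0,0,1],[0,0,0.05,0,0,0,1],[0,0,0.05,0,0,0,1]]}}

```text
time_s: 6.75
ee_pos: [0.536, -0.0071, 0.0557]
orientation: [-0.0, 0.998, -0.061, -0.0]
ft_force: [0.4, 0.3, -0.6]
finger_gap: 0.0007
finger_force: 0.0
```

Request:
{"fn": "carry_out", "kwargs": {"motion": [[0,0,0.03,0,0,0,1],[0,0,0.05,0,0,0,1],[0,0,0.05,0,0,0,1]]}}

```text
time_s: 7.05
ee_pos: [0.536, -0.0071, 0.0516]
orientation: [-0.0, 0.998, -0.061, -0.0]
ft_force: [0.2, 0.9, -0.1]
finger_gap: 0.0001
finger_force: 0.0
```

Request:
{"fn": "carry_out", "kwargs": {"motion": [[0,0,0.03,0,0,0,1],[0,0,0.06,0,0,0,1],[0,0,0.06,0,0,0,1]]}}

```text
time_s: 7.35
ee_pos: [0.5359, -0.0071, 0.0466]
orientation: [-0.0, 0.998, -0.061, -0.0]
ft_force: [-0.2, -0.5, -0.1]
finger_gap: 0.0003
finger_force: 0.0
```

Request:
{"fn": "carry_out", "kwargs": {"motion": [[0,0,0.02,0,0,0,1],[0,0,0.03,0,0,0,1],[0,0,0.03,0,0,0,1]]}}

```text
time_s: 7.65
ee_pos: [0.5362, -0.0071, 0.0446]
orientation: [-0.0, 0.998, -0.061, -0.0]
ft_force: [-0.3, -1.1, 0.3]
finger_gap: 0.0003
finger_force: 0.0
```

Run:
```python
from h import *
o=arm.get_obs();print(o["ee_pos"],o["ft_force"],o["finger_gap"])
grab("side","pics/s8.png");i=cv2.imread("pics/s8.png")[150:240,160:270]; cv2.imwrite("pics/c8.png",cv2.resize(i,None,fx=6.5,fy=6.5,interpolation=cv2.INTER_CUBIC))
print((proj("pics/s8.png",o["ee_pos"])-[160,150])*6.5)
```

```text
[ 0.53621259 -0.00713094  0.04460449] [-0.32573605 -1.087571    0.30014076] 0.0003282066475402028
[[383.13931078 459.16208033]]
```

View pics/c8.png

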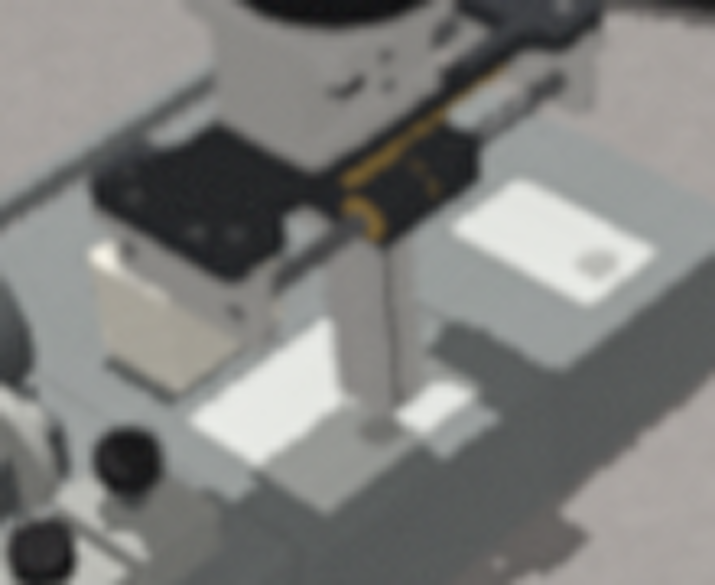

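The tip at (382,408) sits just above the mark at (380,428), so the real tips are about 18 mm above the reported TCP. The line is right, so I'll continue down in small steps.

Request:
{"fn": "carry_out", "kwargs": {"motion": [[0,0,0.02,0,0,0,1],[0,0,0.04,0,0,0,1],[0,0,0.04,0,0,0,1]]}}

```text
time_s: 8.0
ee_pos: [0.536, -0.0071, 0.0412]
orientation: [-0.0, 0.998, -0.061, -0.0]
ft_force: [-0.6, 0.5, -0.1]
finger_gap: 0.0006
finger_force: 0.0
```

Request:
{"fn": "carry_out", "kwargs": {"motion": [[0,0,0.02,0,0,0,1],[0,0,0.03,0,0,0,1],[0,0,0.03,0,0,0,1]]}}

```text
time_s: 8.3
ee_pos: [0.5362, -0.0071, 0.039]
orientation: [-0.0, 0.998, -0.061, -0.0]
ft_force: [-0.1, -0.4, -0.1]
finger_gap: 0.0002
finger_force: 0.0
```

Request:
{"fn": "carry_out", "kwargs": {"motion": [[0,0,0.02,0,0,0,1],[0,0,0.03,0,0,0,1],[0,0,0.03,0,0,0,1]]}}

```text
time_s: 8.6
ee_pos: [0.5361, -0.0071, 0.0365]
orientation: [-0.0, 0.998, -0.061, -0.0]
ft_force: [-0.4, -0.2, -0.2]
finger_gap: 0.0007
finger_force: 0.0
```

Request:
{"fn": "carry_out", "kwargs": {"motion": [[0,0,0.02,0,0,0,1],[0,0,0.03,0,0,0,1],[0,0,0.03,0,0,0,1]]}}

```text
time_s: 8.9
ee_pos: [0.5362, -0.0071, 0.0342]
orientation: [-0.0, 0.998, -0.061, -0.0]
ft_force: [0.0, -0.3, 0.5]
finger_gap: 0.0006
finger_force: 0.0
```

Request:
{"fn": "carry_out", "kwargs": {"motion": [[0,0,0.02,0,0,0,1],[0,0,0.03,0,0,0,1],[0,0,0.03,0,0,0,1]]}}

```text
time_s: 9.2
ee_pos: [0.5362, -0.0071, 0.0318]
orientation: [-0.0, 0.998, -0.061, -0.0]
ft_force: [0.3, -0.5, 0.7]
finger_gap: 0.0006
finger_force: 0.0
```

Run:
```python
from h import *
o=arm.get_obs();print(o["ee_pos"],o["ft_force"],o["effort"].round(2),o["joint_pos"].round(3))
grab("side","pics/s9.png");
for f in("s8","s9"):
    i=cv2.cvtColor(cv2.imread(f"pics/{f}.png"),cv2.COLOR_BGR2GRAY); print(f);print(i[196:226,213:226])
```

```text
[ 0.53616401 -0.00708463  0.03177313] [ 0.26995363 -0.45384154  0.65710656] [-1.000e-02 -3.619e+01 -2.379e+01  2.000e-02 -8.000e-02  0.000e+00] [-0.175  0.29   1.762 -0.     1.09   1.519]
s8
[[135 136 137 136 133 127 110 119 130 135 138 141 148]
 [135 136 137 135 133 129 112 113 127 133 135 137 142]
 [135 137 135 133 133 129 111 110 125 131 134 141 144]
 [135 135 135 132 132 129 115 111 124 132 135 141 148]
 [135 136 135 134 132 130 117 107 122 132 134 142 151]
 [135 135 136 135 134 130 119 107 120 132 136 143 153]
 [135 136 137 135 135 132 123 108 120 130 134 141 145]
 [134 135 136 135 134 133 127 110 118 131 135 136 130]
 [135 136 136 137 136 133 127 110 118 131 136 137 127]
 [134 135 136 136 134 134 128 111 120 131 135 139 139]
 [134 137 137 137 135 133 127 109 119 132 134 140 147]
 [136 134 136 137 135 134 128 112 120 131 133 139 146]
 [136 135 135 135 134 132 129 113 119 130 133 140 149]
 [142 136 134 135 132 133 128 112 113 126 134 146 172]
 [160 146 139 135 134 132 128 112 108 125 142 170 203]
 [178 167 148 138 135 133 130 114 112 136 168 201 222]
 [170 163 150 142 136 134 129
[... 1695 characters left out ...]
38 137 137 132 118 106 121 149 191 221]
 [140 138 137 136 137 135 133 125 110 124 160 203 225]
 [146 141 136 137 138 137 134 127 110 122 153 187 209]
 [149 143 135 133 135 135 133 128 112 125 144 160 177]
 [151 148 139 130 132 133 135 134 127 136 142 140 148]
 [152 152 148 140 138 137 140 143 141 141 130 118 118]
 [153 153 151 148 146 146 148 146 137 123 108  99  96]
 [152 151 150 149 151 150 148 137 118 103  96  92  93]
 [151 150 150 151 150 145 134 118  99  92  92  93  92]
 [150 150 150 149 141 126 111  99  92  91  91  92  91]
 [150 151 148 138 121 105  96  93  94  92  92  92  90]
 [151 147 135 119 103  95  93  93  93  93  91  89  89]
 [145 132 114  99  96  92  91  92  94  93  90  90  88]]
```

Numerically the tip now covers almost all of the mark and the hatch's front edge hasn't moved, so contact is close. I'll keep stepping.

Request:
{"fn": "carry_out", "kwargs": {"motion": [[0,0,0.02,0,0,0,1],[0,0,0.03,0,0,0,1],[0,0,0.03,0,0,0,1]]}}

```text
time_s: 9.55
ee_pos: [0.5364, -0.0072, 0.0298]
orientation: [0.0, 0.998, -0.061, 0.0]
ft_force: [-0.8, -0.2, 3.3]
finger_gap: 0.0005
finger_force: 1.6
```

Request:
{"fn": "carry_out", "kwargs": {"motion": [[0,0,0.02,0,0,0,1],[0,0,0.03,0,0,0,1],[0,0,0.03,0,0,0,1]]}}

```text
time_s: 9.85
ee_pos: [0.5364, -0.0071, 0.0272]
orientation: [0.0, 0.998, -0.061, 0.0]
ft_force: [-2.3, -0.8, 3.9]
finger_gap: 0.0007
finger_force: 1.9
```

Request:
{"fn": "carry_out", "kwargs": {"motion": [[0,0,0.02,0,0,0,1],[0,0,0.03,0,0,0,1],[0,0,0.03,0,0,0,1]]}}

```text
time_s: 10.15
ee_pos: [0.5366, -0.0072, 0.0259]
orientation: [0.0, 0.998, -0.061, 0.0]
ft_force: [-3.9, -0.5, 9.6]
finger_gap: 0.0004
finger_force: 5.7
```

That is the firm stop (9.6 N). I'll release up and forward.

Request:
{"fn": "carry_out", "kwargs": {"motion": [[-0.3,0,-0.45,0,0,0,1],[-0.7,0,-0.75,0,0,0,1],[-1,0,-1,0,0,0,1],[-1,0,-1,0,0,0,1],[-1,0,-1,0,0,0,1]]}}

```text
time_s: 10.65
ee_pos: [0.4575, 0.0026, 0.1047]
orientation: [0.0, 0.998, -0.061, 0.001]
ft_force: [0.3, -0.3, 0.4]
finger_gap: 0.0004
finger_force: 0.0
```

Request:
{"fn": "carry_out", "kwargs": {"motion": [[-0.3,0,-0.5,0,0,0,1],[-0.3,0,-1,0,0,0,1],[-0.3,0,-1,0,0,0,1],[-0.3,0,-1,0,0,0,1],[-0.3,0,-1,0,0,0,1],[-0.3,0,-1,0,0,0,1],[-0.3,0,-1,0,0,0,1],[-0.3,0,-1,0,0,0,1],[-0.3,0,-1,0,0,0,1],[-0.3,0,-1,0,0,0,1],[-0.3,0,-1,0,0,0,1],[-0.3,0,-1,0,0,0,1]]}}

```text
time_s: 11.85
ee_pos: [0.4331, 0.0056, 0.1848]
orientation: [0.0, 0.998, -0.061, 0.0]
ft_force: [-0.1, 0.7, -0.5]
finger_gap: 0.0002
finger_force: 0.0
```

Run:
```python
from h import *
o=arm.get_obs();print(o["ee_pos"],o["ft_force"],o["time_s"])
grab("side","pics/s10.png")
a=cv2.cvtColor(cv2.imread("pics/side.png"),cv2.COLOR_BGR2GRAY);b=cv2.cvtColor(cv2.imread("pics/s10.png"),cv2.COLOR_BGR2GRAY)
th=np.radians(-7);u=np.array([np.cos(th),np.sin(th)]);v=np.array([-u[1],u[0]]);c=np.array([.560,-.009])
P=lambda x,y,z: np.r_[c+x*u+y*v,z]
# hatch points shut vs open (1.1 rad), carton top points, narrow hatch points
def s(n,p):
    q=proj("pics/s10.png",p)[0]; r=np.round(q).astype(int); print(n,q.round(1),a[r[1],r[0]],b[r[1],r[0]])
for y in(-.03,0,.03):
    for d in(.02,.06):
        s(f"shut d{d} y{y}",P(.035-d,y,.0615)); s(f"open d{d} y{y}",P(.035-d*np.cos(1.1),y,.06+d*np.sin(1.1)))
s("carton top",P(.067,.02,.105)); s("carton top",P(.067,-.015,.105))
for x in(-.03,.0,.03): s("fuse",P(x,-.118,.0615))
for n,m in(("now",b),): print(m[165:225:3,175:245:4])
```

```text
[0.43313983 0.00559762 0.1848148 ] [-0.11391103  0.69033919 -0.46805245] 11.85
shut d0.02 y-0.03 [214.9 201.7] 148 78
open d0.02 y-0.03 [211.1 194.7] 164 118
shut d0.06 y-0.03 [227.3 209. ] 215 80
open d0.06 y-0.03 [215.7 186.2] 140 175
shut d0.02 y0 [206.1 208.4] 148 79
open d0.02 y0 [202.2 201.2] 230 118
shut d0.06 y0 [218.5 215.8] 152 59
open d0.06 y0 [206.5 192.9] 152 151
shut d0.02 y0.03 [197.  215.2] 154 78
open d0.02 y0.03 [193. 208.] 140 122
shut d0.06 y0.03 [209.5 222.9] 215 56
open d0.06 y0.03 [197.1 199.7] 213 157
carton top [182.6 189.5] 142 224
carton top [193.4 182. ] 141 225
fuse [253.2 190.8] 177 175
fuse [243.9 185.9] 214 212
fuse [234.9 181. ] 201 200
[[145 146 135  81 115 141 140 119 144 115 103 100 141 137 121 121 140 141]
 [144 125  81 128 139 138 139 113 105 103 103  99 142 141 141 129 140 133]
 [120  80 131 139 140 140 140 122 103 102 101  97 143 141 141 141 140 139]
 [ 91 136 139 139 140 141 139 118 101  94  96 123 143 142 141 139 140 140]
 [140 140 142 140 154 140 141 137  96 126 142 143 141 142 140 141 160 140]
 [141 141 142 211 226 182 138 141 141 139 142 1
[... 378 characters left out ...]
126 140 139 138 140 140]
 [143 147 147 143 144 155 182 116 117 104 118 140 139 125 141 139 141 141]
 [144 145 146 144 144 152 116 118 103  76  80 100 138 140 126 139 141 141]
 [139 141 146 143 143 121 117  98  75  79  79  80  88 134 141 131 134 139]
 [137  83 137 147 135 118  95  75  77  80  79  79  80  82 125 141 139 121]
 [142 140  94 114 128  94  74  77  78  80  79  80  80  80  81 141 140  87]
 [138 142 140 139  95  73  78  78  80  70  58  78  80  80 136 141  89  79]
 [117  57 101 140  77  79  77  78  68  56  81  59  77 134 141  92  78  81]
 [ 45  39  41 142 133  78  78  69  55  56  57 101 129 140  98  78  79  79]
 [ 45  39  30 138 140  93 118  56  56  54  57 128 139 103  79  79  80  79]]
```

The hatch's place now shows the dark well, and the free edge lies where 1.1 rad puts it. The carton top is where expected and the narrow hatch is unchanged. I'm handing in.

```bash
python3 -c "
from bench import arm
print(arm.finish_job())"
```

```text
the job is handed in; nothing more can be done
None
```

I handed the job in; no verdict came back, but the last camera check showed the wide hatch popped open and clear of the gripper, the carton upright about 67 mm behind the hatch block's centre, and the narrow hatch still shut.

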